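# Shake the polishing media out of the basket and tip the castings into the tray

### The job

The finishing tub has done its run: swing the red latch lever off the lid and open the clear lid right up. Lift the basket by its orange grip and shake it low in the mouth of the tub until all six green media pieces have dropped through its grid into the tub, then carry it over and tip both pewter castings over its low lip into the felt-lined tray, pouring from close above it and never touching the polished castings with the fingers. Put the empty basket back level on its rods in the tub, let go, leave the lid open, and do not disturb the iron mould, the mug or the ladle.

Things in the scene. Friction and masses are not known exactly. Their poses are not given: they have to be found in the camera images.
- tub: Blue vibratory finishing tub, fixed, an open trough 200 mm deep (its x, away from the robot) by 250 mm long (its y), 5 mm walls, inner floor 26 mm and rim 170 mm above the bench; a grey motor hangs on its +y end, below the rim. Origin: centre of its underside, on the bench.
- tub_rods (a point): Centre between the two level steel rods inside the tub that carry the basket, at the height of their tops: x = 0, y = 0, z = 66 mm in the tub's frame. The rods run along the tub's y at x = -35 and +35 mm. Media must end up on the tub's floor below them.
- latch (a joint): Angle (rad) of the red swing latch, a flat level lever 84 x 14 x 8 mm on an upright pivot at the tub's front (-x) wall. Near 0 it points along the tub's +x over the lid and holds it shut; it swings counter-clockwise seen from above, towards the tub's +y, up to 1.9. Beyond 1.45 it is clear of the lid. Stiff (0.05 Nm), stays where left.
- latch_knob (a point): Middle of the graspable part of the latch's upright red knob, 18 mm in diameter, 34 mm tall, near the lever's free end; its top is 14 mm above this point, the lever's top 20 mm below, the lid's top 31 mm below. 62 mm from the pivot.
- latch_pivot (a point): Pivot of the latch: fixed to the tub at x = -112, y = +70, z = 180.5 mm in the tub's frame; the lever turns about the vertical through it.
- lid (a joint): Opening angle (rad) of the clear lid (200 x 250 mm, 8 mm thick, 0.3 kg): 0 shut, 1.85 fully open, leaning back behind the tub; its front edge rises as it opens and, upright, stands 371 mm above the bench, with the handle on its far side. The stiff hinge along the tub's far (+x) rim keeps it where it is left; about 5 N at the handle moves it.
- lid_handle (a point): Middle of the lid's black bar handle: a round bar 12 mm in diameter, 80 mm long, parallel to the hinge, its axis 38 mm above the lid's top face and 18 mm behind the lid's front edge. With the lid shut it lies at x = -82, y = -40, z = 216 mm in the tub's frame. The bar can turn in the grip.
- lid_hinge (a point): Point on the lid's hinge line, opposite the handle: x = +100, y = -40, z = 171 mm in the tub's frame. The hinge line runs along the tub's y.
- basket_grip (a point): Centre of the orange grip of the loose steel basket (0.35 kg): a bar 14 mm (basket x) by 90 mm (basket y) by 16 mm high on the bail across the basket's middle. Axes: x to the low pouring lip, y along the grip, z up. At the start it is near x = 0, y = +11, z = 151 mm in the tub's frame, its x to the tub's -y, with about 20 mm free all round the basket; it must end there again.
- basket_floor (a point): Centre of the basket's grid, 79 mm below the grip centre; the underside is 6 mm lower. The basket reaches from x = -89 (back) to +110 mm (lip) and y +-75 mm; back and sides stand 40 mm high. Square openings of 26 mm between bars 10 mm wide.
- basket_lip (a point): Middle of the top edge of the pouring lip, a ramp of 25 degrees across the basket's +x end: 110 mm ahead of and 68 mm below the grip centre.
- medallion: Polished pewter disc, 62 mm in diameter, 6 mm thick (8.5 mm with its relief), 0.13 kg, at the start lying flat on the basket's grid. Origin: centre of its underside. Too large for the openings; wet and slippery (friction about 0.2), it slides over the lip when the basket is tipped 35 to 45 degrees.
- plaque: Polished pewter plaque 66 x 44 x 6 mm, 0.125 kg, lying flat on the basket's grid like the medallion, as slippery. Origin: centre of its underside.
- tray: Wooden tray lined with blue felt, fixed on the bench, 220 (its x) by 260 mm (its y), walls 8 mm thick and 45 mm high, inner floor 8 mm up. Origin: centre of its underside. It stands on the robot's right of the tub.
- mould: Closed iron mould 100 (144 with its lugs) x 60 x 53 mm lying on the bench between tub and tray, bystander. Origin: centre of its underside.
- mug_mid (a point): Pewter mug, 76 mm in diameter, 95 mm high, bystander; this point is its centre.
- ladle: Iron casting ladle, bystander, lying on the bench; bowl 76 mm across with its origin under the bowl's centre, handle 245 mm long along its +y.
- media0: Green polishing media piece: a square chip 17 x 17 x 15 mm, 12 g, slippery; origin at its centre. At the start it stands on the bars of the basket's grid and stays there while the basket is moved smoothly; brisk strokes of 20 to 25 mm, both along and across the basket, slide it off its bar and it drops through.
- media1: Another green media piece like media0; origin at its centre.
- media2: Another green media piece like media0; origin at its centre.
- media3: Another green media piece like media0; origin at its centre.
- media4: Another green media piece like media0; origin at its centre.
- media5: Another green media piece like media0; origin at its centre.

How it is judged:
On the way, in this order (a step that is already met when the one before it is completed fails the run):
1. the latch lever is swung clear of the lid (value of joint latch above 1.4 rad), for 0.1 s.
2. the lid is opened right up (value of joint lid above 1.4 rad), for 0.1 s.
3. the basket is held up clear of the tub with both castings in it and all six media pieces down in the tub (z of basket_grip in the frame of tub above 0.262 m and x of medallion in the frame of basket_grip between -0.09 and 0.112 m and y of medallion in the frame of basket_grip between -0.07 and 0.07 m and z of medallion in the frame of basket_grip between -0.09 and -0.03 m and x of plaque in the frame of basket_grip between -0.09 and 0.112 m and y of plaque in the frame of basket_grip between -0.07 and 0.07 m and z of plaque in the frame of basket_grip between -0.09 and -0.03 m and x of media0 in the frame of tub between -0.1 and 0.1 m and y of media0 in the frame of tub between -0.125 and 0.125 m and z of media0 in the frame of tub between 0.02 and 0.062 m and x of media1 in the frame of tub between -0.1 and 0.1 m and y of media1 in the frame of tub between -0.125 and 0.125 m and z of media1 in the frame of tub between 0.02 and 0.062 m and x of media2 in the frame of tub between -0.1 and 0.1 m and y of media2 in the frame of tub between -0.125 and 0.125 m and z of media2 in the frame of tub between 0.02 and 0.062 m and x of media3 in the frame of tub between -0.1 and 0.1 m and y of media3 in the frame of tub between -0.125 and 0.125 m and z of media3 in the frame of tub between 0.02 and 0.062 m and x of media4 in the frame of tub between -0.1 and 0.1 m and y of media4 in the frame of tub between -0.125 and 0.125 m and z of media4 in the frame of tub between 0.02 and 0.062 m and x of media5 in the frame of tub between -0.1 and 0.1 m and y of media5 in the frame of tub between -0.125 and 0.125 m and z of media5 in the frame of tub between 0.02 and 0.062 m), for 0.2 s.
4. both castings lie in the tray (x of medallion in the frame of tray between -0.105 and 0.105 m and y of medallion in the frame of tray between -0.125 and 0.125 m and z of medallion in the frame of tray between 0 and 0.045 m and x of plaque in the frame of tray between -0.105 and 0.105 m and y of plaque in the frame of tray between -0.125 and 0.125 m and z of plaque in the frame of tray between 0 and 0.045 m), for 0.2 s.
At the end, for the whole second after the job is handed in: Castings inside the tray; all media in the tub below the rods (centres under 62 mm up); basket on its rods: grip within 30 mm of the tub's centre line, 31 mm of y = 11 mm along it, 8 mm of its height, tilt under 0.08 rad; lid and latch beyond 1.3 rad (all of step 4 and x of media0 in the frame of tub between -0.1 and 0.1 m and y of media0 in the frame of tub between -0.125 and 0.125 m and z of media0 in the frame of tub between 0.02 and 0.062 m and x of media1 in the frame of tub between -0.1 and 0.1 m and y of media1 in the frame of tub between -0.125 and 0.125 m and z of media1 in the frame of tub between 0.02 and 0.062 m and x of media2 in the frame of tub between -0.1 and 0.1 m and y of media2 in the frame of tub between -0.125 and 0.125 m and z of media2 in the frame of tub between 0.02 and 0.062 m and x of media3 in the frame of tub between -0.1 and 0.1 m and y of media3 in the frame of tub between -0.125 and 0.125 m and z of media3 in the frame of tub between 0.02 and 0.062 m and x of media4 in the frame of tub between -0.1 and 0.1 m and y of media4 in the frame of tub between -0.125 and 0.125 m and z of media4 in the frame of tub between 0.02 and 0.062 m and x of media5 in the frame of tub between -0.1 and 0.1 m and y of media5 in the frame of tub between -0.125 and 0.125 m and z of media5 in the frame of tub between 0.02 and 0.062 m and x of basket_grip in the frame of tub between -0.03 and 0.03 m and y of basket_grip in the frame of tub between -0.02 and 0.042 m and z of basket_grip in the frame of tub between 0.143 and 0.159 m and angle between basket_grip's own z axis and vertical below 0.08 rad and value of joint each of lid, latch above 1.3 rad); the robot touches nothing.
It fails at once if the fingers touch a casting (contact force between the fingers and medallion above 0.5 N or contact force between the fingers and plaque above 0.5 N).
It fails at once if a casting leaves the basket more than 180 mm above the bench ((x of medallion in the frame of basket_grip above 0.118 m and height (world z) of medallion above 0.18 m) or (x of plaque in the frame of basket_grip above 0.118 m and height (world z) of plaque above 0.18 m)).
It fails at once if the mould is moved by more than 20 mm (distance of mould from where it was at the start of the episode above 0.02 m).
It fails at once if the mug is moved by more than 20 mm (distance of mug_mid from where it was at the start of the episode above 0.02 m).
It fails at once if the ladle is moved by more than 20 mm (distance of ladle from where it was at the start of the episode above 0.02 m).
It also fails if it takes over 72 s, if anything falls off the work surface, if the arm or the gripper's body presses on something with over 40 N, if the wrist force passes 120 N, or if a joint passes its speed limit or range.

### The arm

A 7-joint arm with a two-finger parallel gripper is mounted at the origin on the work surface. World frame = base frame: x ahead of the robot, y to its left, z up, the work surface at z = 0. Lengths are in m, angles in rad, forces in N, time in s.
With the tool pointing down it reaches from about 0.425 to 0.925 m from the base axis. Payload 6.8 kg.
Tool frame: the origin (TCP) lies on the centre line of the jaws, within the pads' length; the fingertips stand 22 mm ahead of it and the grasp point (between the pads) lies 3 mm ahead of it; z points along the fingers, y is the line along which they close (so a half turn about z gives the same grasp; the last joint's range is limited). The gripper opens to 88 mm and grips with 3 to 60 N. Pads are 20 mm wide; open, the fingers measure 115 mm over their backs; the gripper's body (75 mm by 178 mm) begins 61 mm behind the grasp point.
Start: joints at [1.128, 0.477, 0.022, 1.555, -0.011, 1.109, -0.083], TCP at [0.222, -0.638, 0.245] pointing down, gripper open.
Joint ranges: [-2.96, 2.96], [-0.34, 2.1], [-1.41, 1.46], [0.24, 2.44], [-1.37, 4.51], [0.17, 1.92], [-2.96, 2.96]. Speed limits (rad/s): [2.39, 2.39, 3.14, 3.14, 3.14, 3.14, 3.14].

### API

Orientations are given as [roll, pitch, yaw] about the fixed x, y, z axes, in that order (R = Rz(yaw) Ry(pitch) Rx(roll)).
In Python, from cell import readout, optics, ctrl, trace, place_of gives the robot as it stands. The module is installed in compiled form; this text tells all that it offers.
- The arm moves only by the tool drive_tool, never from a script. Its arguments are lists of equal length, an entry for each row: "delta_rot": the turn, a rotation vector about the tool's x, y, z as a fraction of full scale, a list of three; "dp": the shift along the tool's x, y, z as a fraction of full scale, a list of three; "hand": the closure, from 0 (fully open) to 1 (shut). In form: {"delta_rot": [[ax, ay, az], ...], "dp": [[x, y, z], ...], "hand": [hand, ...]}. A call has 1 to 20 rows; each row shifts and turns the commanded pose from where the row before left it, along the tool's axes as they then stand; what a row does not reach is not made up. Full scale, the value 1, is 750 mm for a shift and 0.12 rad for a turn. A row lasts 1/12 s, in which the tool goes at most 41.7 mm and 7.16 degrees, less where a joint would pass 70% of its speed; a pose out of reach is approached as far as the arm can. A call with a number of a shift or a turn outside -1 to 1 is refused whole. A call with a gripper value outside its range is refused whole. The fingers move at their own pace and stop on an object; "squeeze" is the grip in N (left out, the last holds). Time passes only in rows, so rows that do not move let the fingers close. It gives the time, the measured TCP pose, the force, the opening and the grip force at its end, in the units of the state.
- readout.get_obs(): the state, without advancing time (a new reading comes with each control period).
- optics.snapshot(name): name is "side" or "top" or "wrist"; returns a dict with "frame" (420x560x3 uint8, blue, green, red), "fovy" (degrees; the focal length in pixels is half the picture's height over the tangent of half this angle, whatever the lens; pixels are square), "cx", "cy" (the principal point, pixels), "R" (3x3) and "t" (3): a world point X has camera coordinates R X + t. Camera axes: x right, y down, z forward; pixel columns grow to the right and rows downward; lengths in m; the calibration is good to about 2 mm. A picture is of the moment at which its call begins. There is no depth.
- ctrl.job_done(): hands the job in; it is judged then, once.
Trained networks look in a picture, given as the dict that the camera call returned (one of the last four; its "shot" number tells which), for a name from the list of things; names that differ only in an ending like _2 or _b are one class to them, and where a whole thing is asked for, a point or a joint stands for the part that bears it (a point fixed in the world has none). Each returns a list of dicts, best first, with "score" (0 to 1); they miss things now and then, are a little off and sometimes report something else, mostly with a low value. They report only what shows in the picture. A call takes as long as a camera call.
- trace(target, picture): "region" (420x560 bool, what is visible of it).
- place_of(target, picture): "location" ([x, y, z] in m, in world coordinates, good to about 4 mm: a listed point, or the origin of a listed thing).
The state is a dict: "clock": time; "joints": joint angles; "qd": joint speeds; "joint_efforts": joint torques, N m; "eef_pos": TCP position; "orientation": TCP orientation; "wrist_force": force on the tool from outside, world axes, zero at the start; "torque": the same for the moment, N m; "opening": opening from 0.0 (shut) to 1.0 (fully open); "finger_force": force on a finger pad.
Only numpy, scipy, OpenCV 4.12 (cv2) and the standard library are available. Lean on these libraries where they do the work, as an engineer would, in place of code of your own. Each camera call takes 0.05 s, during which the arm holds its last target. There are 200 camera calls.

## Working session

There is one attempt and no reset: what is moved stays moved. The work goes in short steps, Python scripts to look and compute and a tool call to move; the robot and the scene stay as the last step left them, time stands still between calls to the robot, and variables do not carry over. Pictures are saved under pics/ and viewed, at most 10 in all, crops included, and the job is handed in when it is done.

Besides the shell and the picture viewer there is one more tool, called after "Emit:" as a command line: name --argument value ..., lists and objects as JSON in quotes. drive_tool: Moves the arm, as the interface text tells. Its arguments: {"type":"object","properties":{"delta_rot":{"type":"array"},"dp":{"type":"array"},"hand":{"type":"array"},"squeeze":{"type":"number"}},"required":["delta_rot","dp","hand"]}

```bash
mkdir -p pics; cat > h.py <<'E'
import numpy as np, cv2
from scipy.spatial.transform import Rotation as Ro
from cell import readout, optics, ctrl, trace, place_of
def snap(n,save=None):
    s=optics.snapshot(n)
    if save: cv2.imwrite('pics/'+save+'.png',s['frame'])
    return s
def proj(s,X):
    c=s['R']@np.array(X)+np.array(s['t']);f=210/np.tan(np.radians(s['fovy'])/2)
    return f*c[:2]/c[2]+[s['cx'],s['cy']]
E
python3 - <<'E'
from h import *
o=readout.get_obs();print({k:np.round(v,3) for k,v in o.items()})
a=snap('side','side0');b=snap('top','top0')
for n in ['tub','tub_rods','latch_knob','latch_pivot','lid_handle','lid_hinge','basket_grip','tray','mould','mug_mid','ladle','medallion','plaque']:
    for s,k in((a,'side'),(b,'top')):
        r=place_of(n,s)
        print(n,k,[(np.round(d['location'],3).tolist(),round(d['score'],2)) for d in r[:2]])
for s in (a,b): print(np.round(-s['R'].T@s['t'],2), s['fovy'])
E
```

```text
{'clock': np.float64(0.0), 'joints': array([ 1.128,  0.478,  0.022,  1.556, -0.011,  1.109, -0.083]), 'qd': array([-0.001,  0.   , -0.   , -0.001, -0.001,  0.   , -0.001]), 'joint_efforts': array([-1.0000e-03, -5.8284e+01,  1.5340e+00, -2.7260e+01, -5.4000e-02,
        1.7000e-02,  0.0000e+00]), 'eef_pos': array([ 0.222, -0.637,  0.244]), 'orientation': array([-3.14 ,  0.   ,  0.335]), 'wrist_force': array([0.811, 1.475, 0.117]), 'torque': array([-0.032,  0.002, -0.02 ]), 'finger_force': np.float64(0.0), 'opening': np.float64(1.0)}
tub side []
tub top []
tub_rods side []
tub_rods top []
latch_knob side [([0.45, 0.263, 0.204], 0.78)]
latch_knob top [([0.452, 0.266, 0.209], 0.63)]
latch_pivot side [([0.387, 0.257, 0.179], 0.68)]
latch_pivot top [([0.39, 0.257, 0.177], 0.88), ([0.743, -0.171, 0.001], 0.6)]
lid_handle side [([0.424, 0.152, 0.218], 0.91)]
lid_handle top []
lid_hinge side [([0.603, 0.16, 0.17], 0.6)]
lid_hinge top [([0.607, 0.158, 0.172], 0.97), ([0.39, 0.255, 0.177], 0.66)]
basket_grip side []
basket_grip top []
tray side [([0.452, -0.25, 0.002], 0.95)]
tray top [([0.454, -0.251, 0.001], 0.78)]
mould side [([0.44, -0.021, -0.002], 0.58)]
mould top [([0.436, -0.028, 0.003], 0.75), ([0.427, 0.152, 0.214], 0.75)]
mug_mid side [([0.79, -0.002, 0.044], 0.78)]
mug_mid top [([0.787, -0.002, 0.049], 0.84)]
ladle side [([0.743, -0.172, -0.002], 0.9)]
ladle top [([0.743, -0.169, 0.004], 0.6)]
medallion side []
medallion top []
plaque side []
plaque top []
[0.28 0.36 0.76] 57.731011036829905
[ 0.46 -0.02  1.19] 54.95541914408611
```

View pics/top0.png

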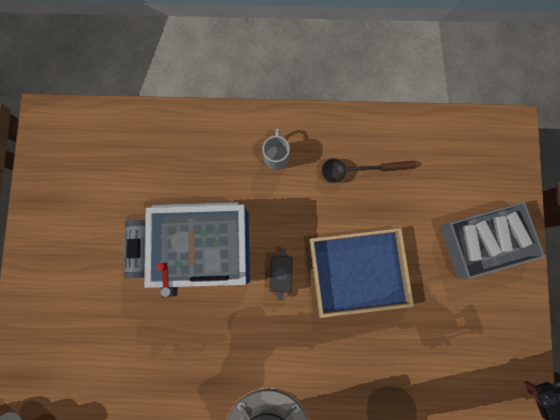

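View pics/side0.png

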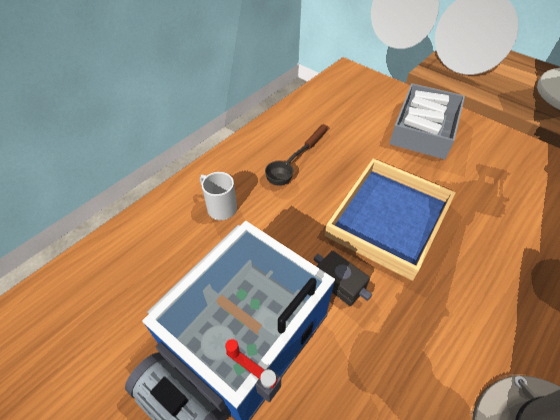

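```bash
cat >> h.py <<'E'
def obs():
    o=readout.get_obs();return o['clock'],np.array(o['eef_pos']),Ro.from_euler('xyz',o['orientation']),o
def fit2(L,W):  # 2D rigid fit local->world
    L=np.array(L)[:,:2];W=np.array(W)[:,:2];l=L-L.mean(0);w=W-W.mean(0)
    y=np.arctan2((l[:,0]*w[:,1]-l[:,1]*w[:,0]).sum(),(l*w).sum())
    R=np.array([[np.cos(y),-np.sin(y)],[np.sin(y),np.cos(y)]]);return W.mean(0)-R@L.mean(0),y
def down(yaw,tilt=0): return Ro.from_euler('z',yaw)*Ro.from_euler('x',np.pi+tilt)
def plan(goals,p=None,R=None,v=.0375):
    "goals: (pos, Rot, [step m/row]); prints rows (dp, rot) in tool axes as fractions"
    c,p0,R0,_=obs(); p=p0 if p is None else np.array(p); R=R0 if R is None else R
    D=[];A=[]
    for g in goals:
        gp=np.array(g[0]);gR=g[1];st=g[2] if len(g)>2 else v
        n=max(1,int(np.ceil(max(np.linalg.norm(gp-p)/st,(R.inv()*gR).magnitude()/.11)-.05)))
        for i in range(n):
            d=R.inv().apply((gp-p)/(n-i))/.75; a=(R.inv()*gR).as_rotvec()/(n-i)/.12
            d=np.round(d,3)+0;a=np.round(a,2)+0;D.append(d.tolist());A.append(a.tolist())
            p=p+R.apply(d*.75);R=R*Ro.from_rotvec(a*.12)
    print(len(D),'rows; end',np.round(p,4));print('dp',D);print('rot',A)
    return p,R
E
python3 - <<'E'
from h import *
L=[(-.112,.07),(-.112,.07),(.1,-.04),(.1,-.04),(-.082,-.04)];W=[(.387,.257),(.390,.257),(.603,.160),(.607,.158),(.424,.152)]
t,y=fit2(L,W);print('tub',t,y)
s=snap('top')
# rim corners check: tub mask
m=[d for d in trace('tub',s)][:1]
m2=[d for d in trace('tray',s)][:1]
for q,z in((m,.17),(m2,.045)):
    if q:
        c=max(cv2.findContours(q[0]['region'].astype(np.uint8),0,2)[0],key=cv2.contourArea)
        f=210/np.tan(np.radians(s['fovy'])/2);C=-s['R'].T@s['t']
        pts=[]
        for u in cv2.boxPoints(cv2.minAreaRect(c)):
            r=s['R'].T@np.array([(u[0]-s['cx'])/f,(u[1]-s['cy'])/f,1]);pts.append(C+r*(z-C[2])/r[2])
        print(q[0]['score'],np.round(pts,3).tolist())
plan([((.45,-.40,.33),down(.03)),((.5,-.1,.33),down(.03)),((.452,.264,.26),down(.03))])
E
```

```text
tub [0.50357626 0.19388532] 0.050971147516298165
0.67 [[0.603, 0.387, 0.17], [0.624, 0.06, 0.17], [0.391, 0.043, 0.17], [0.371, 0.36, 0.17]]
0.66 [[0.539, -0.106, 0.045], [0.581, -0.374, 0.045], [0.362, -0.398, 0.045], [0.322, -0.137, 0.045]]
29 rows; end [0.4523 0.2637 0.2597]
dp [[0.039, -0.02, -0.011], [0.039, -0.021, -0.011], [0.038, -0.022, -0.011], [0.037, -0.023, -0.012], [0.036, -0.025, -0.011], [0.036, -0.026, -0.012], [0.035, -0.027, -0.011], [0.034, -0.027, -0.012], [0.033, -0.029, -0.011], [0.032, -0.03, -0.012], [0.009, -0.044, 0.0], [0.009, -0.044, 0.0], [0.009, -0.044, 0.0], [0.009, -0.044, 0.0], [0.009, -0.044, 0.0], [0.009, -0.044, 0.0], [0.008, -0.044, 0.0], [0.009, -0.045, 0.0], [0.008, -0.044, 0.0], [-0.005, -0.049, 0.009], [-0.005, -0.049, 0.009], [-0.005, -0.049, 0.009], [-0.005, -0.049, 0.01], [-0.005, -0.049, 0.009], [-0.005, -0.048, 0.01], [-0.005, -0.049, 0.009], [-0.005, -0.048, 0.01], [-0.005, -0.049, 0.009], [-0.004, -0.048, 0.01]]
rot [[0.0, 0.0, 0.25], [0.0, 0.0, 0.25], [0.0, 0.0, 0.25], [0.0, 0.0, 0.26], [0.0, 0.0, 0.25], [0.0, 0.0, 0.26], [0.0, 0.0, 0.25], [0.0, 0.0, 0.26], [0.0, 0.0, 0.25], [0.0, 0.0, 0.26], [0.0, 0.0, 0.0], [0.0, 0.0, 0.0], [0.0, 0.0, 0.0], [0.0, 0.0, 0.0], [0.0, 0.0, 0.0], [0.0, 0.0, 0.0], [0.0, 0.0, 0.0], [0.0, 0.0, 0.0], [0.0, 0.0, 0.0], [0.0, 0.0, 0.0], [0.0, 0.0, 0.0], [0.0, 0.0, 0.0], [0.0, 0.0, 0.0], [0.0, 0.0, 0.0], [0.0, 0.0, 0.0], [0.0, 0.0, 0.0], [0.0, 0.0, 0.0], [0.0, 0.0, 0.0], [0.0, 0.0, 0.0]]
```

Emit:
drive_tool --dp '[[0.039,-0.02,-0.011],[0.039,-0.021,-0.011],[0.038,-0.022,-0.011],[0.037,-0.023,-0.012],[0.036,-0.025,-0.011],[0.036,-0.026,-0.012],[0.035,-0.027,-0.011],[0.034,-0.027,-0.012],[0.033,-0.029,-0.011],[0.032,-0.03,-0.012],[0.009,-0.044,0],[0.009,-0.044,0],[0.009,-0.044,0],[0.009,-0.044,0],[0.009,-0.044,0],[0.009,-0.044,0],[0.008,-0.044,0],[0.009,-0.045,0],[0.008,-0.044,0]]' --delta_rot '[[0,0,0.25],[0,0,0.25],[0,0,0.25],[0,0,0.26],[0,0,0.25],[0,0,0.26],[0,0,0.25],[0,0,0.26],[0,0,0.25],[0,0,0.26],[0,0,0],[0,0,0],[0,0,0],[0,0,0],[0,0,0],[0,0,0],[0,0,0],[0,0,0],[0,0,0]]' --hand '[0,0,0,0,0,0,0,0,0,0,0.3,0.4,0.5,0.5,0.5,0.5,0.5,0.5,0.5]'

```text
clock: 3.13
eef_pos: [0.5001, -0.0986, 0.3305]
orientation: [3.141, -0.001, 0.03]
wrist_force: [0.2, 0.1, 0.2]
opening: 0.501
finger_force: 0.0
```

Emit:
drive_tool --dp '[[-0.005,-0.049,0.009],[-0.005,-0.049,0.009],[-0.005,-0.049,0.009],[-0.005,-0.049,0.01],[-0.005,-0.049,0.009],[-0.005,-0.048,0.01],[-0.005,-0.049,0.009],[-0.005,-0.048,0.01],[-0.005,-0.049,0.009],[-0.004,-0.048,0.01],[0,0,0]]' --delta_rot '[[0,0,0],[0,0,0],[0,0,0],[0,0,0],[0,0,0],[0,0,0],[0,0,0],[0,0,0],[0,0,0],[0,0,0],[0,0,0]]' --hand '[0.5,0.5,0.5,0.5,0.5,0.5,0.5,0.5,0.5,0.5,0.5]'

```text
clock: 4.05
eef_pos: [0.4494, 0.2711, 0.259]
orientation: [-3.138, 0.002, 0.04]
wrist_force: [0.0, 0.5, 1.4]
opening: 0.505
finger_force: 0.0
```

```bash
python3 - <<'E'
from h import *
c,p,R,o=obs();print(c,p,R.as_euler('xyz'),np.round(o['joints'],2),o['opening'])
s=snap('wrist','w1')
for n in ['latch_knob','lid_handle','latch_pivot']:print(n,[(np.round(d['location'],4).tolist(),round(d['score'],2)) for d in place_of(n,s)[:2]])
E
```

```text
4.05 [0.44938517 0.27108737 0.25898906] [-3.13771572e+00  1.57424685e-03  3.95217067e-02] [-0.22  0.26 -0.52  1.87  0.14  1.05 -2.33] 0.5050802777220214
latch_knob []
lid_handle [([0.425, 0.1474, 0.2127], 0.88)]
latch_pivot [([0.3917, 0.2536, 0.18], 0.75)]
```

```bash
python3 - <<'E'
from h import *
R0=obs()[2]
P=np.array([.3885,.258]);k=lambda a:np.r_[P+.062*np.array([np.cos(a),np.sin(a)]),.2155]
g=[((.4505,.2645,.2155),down(.04),.02)]
p,R=plan(g)
plan([(k(a),down(.04),.02) for a in np.linspace(.1,1.78,11)[1:]],p,R)
E
```

```text
3 rows; end [0.4505 0.2647 0.2154]
dp [[-0.001, -0.001, 0.02], [-0.001, -0.001, 0.019], [-0.001, -0.001, 0.02]]
rot [[0.0, 0.0, -0.03], [0.0, 0.0, -0.03], [0.01, 0.0, -0.03]]
10 rows; end [0.3755 0.3188 0.2154]
dp [[-0.002, -0.013, 0.0], [-0.005, -0.013, 0.0], [-0.006, -0.013, 0.0], [-0.008, -0.011, 0.0], [-0.011, -0.009, 0.0], [-0.011, -0.008, 0.0], [-0.013, -0.005, 0.0], [-0.013, -0.004, 0.0], [-0.014, -0.001, 0.0], [-0.014, 0.001, 0.0]]
rot [[0.0, 0.0, 0.0], [0.0, 0.0, 0.0], [0.0, 0.0, 0.0], [0.0, 0.0, 0.0], [0.0, 0.0, 0.0], [0.0, 0.0, 0.0], [0.0, 0.0, 0.0], [0.0, 0.0, 0.0], [0.0, 0.0, 0.0], [0.0, 0.0, 0.0]]
```

Emit:
drive_tool --dp '[[-0.001,-0.001,0.02],[-0.001,-0.001,0.019],[-0.001,-0.001,0.02],[0,0,0],[0,0,0],[0,0,0],[0,0,0],[0,0,0]]' --delta_rot '[[0,0,0],[0,0,0],[0,0,0],[0,0,0],[0,0,0],[0,0,0],[0,0,0],[0,0,0]]' --hand '[0.5,0.5,0.5,0.5,1,1,1,1]' --squeeze 10

```text
clock: 4.92
eef_pos: [0.4507, 0.2659, 0.2164]
orientation: [-3.141, -0.002, 0.029]
wrist_force: [0.1, -2.8, -0.8]
opening: 0.24
finger_force: 0.7
```

Emit:
drive_tool --dp '[[0,0,0],[0,0,0],[-0.002,-0.013,0],[-0.005,-0.013,0],[-0.006,-0.013,0],[-0.008,-0.011,0],[-0.011,-0.009,0],[-0.011,-0.008,0],[-0.013,-0.005,0],[-0.013,-0.004,0],[-0.014,-0.001,0],[-0.014,0.001,0],[0,0,0],[0,0,0]]' --delta_rot '[[0,0,0],[0,0,0],[0,0,0],[0,0,0],[0,0,0],[0,0,0],[0,0,0],[0,0,0],[0,0,0],[0,0,0],[0,0,0],[0,0,0],[0,0,0],[0,0,0]]' --hand '[1,1,1,1,1,1,1,1,1,1,1,1,1,1]' --squeeze 10

```text
clock: 6.08
eef_pos: [0.3768, 0.3157, 0.2153]
orientation: [3.132, -0.001, 0.028]
wrist_force: [7.2, -16.4, 11.2]
opening: 0.204
finger_force: 10.0
```

```bash
python3 - <<'E'
from h import *
c,p,R,o=obs();print(c,p,o['opening'],o['finger_force'],o['wrist_force'])
s=snap('side')
for n in ['latch_knob','lid_handle']:print(n,[(np.round(d['location'],4).tolist(),round(d['score'],2)) for d in place_of(n,s)[:2]])
E
```

```text
6.0833 [0.37682284 0.31570865 0.21525726] 0.2039371910026259 10.001013111323118 [  7.16796841 -16.38427416  11.17292797]
latch_knob []
lid_handle []
```

```bash
python3 - <<'E'
from h import *
p,R=plan([((.3768,.3157,.275),down(.03),.03)])
p,R=plan([((.424,.150,.275),down(1.62))],p,R)
p,R=plan([((.424,.150,.219),down(1.62),.02)],p,R)
E
```

```text
2 rows; end [0.3771 0.3155 0.2753]
dp [[0.0, 0.0, -0.04], [0.0, 0.001, -0.04]]
rot [[0.04, 0.0, -0.01], [0.03, -0.01, -0.01]]
15 rows; end [0.4242 0.1499 0.2753]
dp [[0.004, 0.015, 0.0], [0.002, 0.015, 0.0], [0.001, 0.015, 0.0], [-0.001, 0.015, 0.0], [-0.003, 0.015, 0.0], [-0.004, 0.015, 0.0], [-0.006, 0.014, 0.0], [-0.007, 0.013, 0.0], [-0.009, 0.013, 0.0], [-0.01, 0.012, 0.0], [-0.011, 0.01, 0.0], [-0.012, 0.009, 0.0], [-0.013, 0.008, 0.0], [-0.014, 0.007, 0.0], [-0.015, 0.005, 0.0]]
rot [[0.0, 0.0, -0.88], [0.0, 0.0, -0.88], [0.0, 0.0, -0.88], [0.0, 0.0, -0.88], [0.0, 0.0, -0.88], [0.0, 0.0, -0.89], [0.0, 0.0, -0.88], [0.0, 0.0, -0.89], [0.0, 0.0, -0.88], [0.0, 0.0, -0.89], [0.0, 0.0, -0.88], [0.0, 0.0, -0.89], [0.0, 0.0, -0.88], [0.0, 0.0, -0.89], [0.0, 0.0, -0.88]]
3 rows; end [0.4242 0.1499 0.2191]
dp [[0.0, 0.0, 0.025], [0.0, 0.0, 0.025], [0.0, 0.0, 0.025]]
rot [[0.0, 0.0, 0.0], [0.0, 0.0, 0.0], [0.0, 0.0, 0.0]]
```

Emit:
drive_tool --dp '[[0,0,0],[0,0,0],[0,0,0],[0,0,-0.04],[0,0.001,-0.04]]' --delta_rot '[[0,0,0],[0,0,0],[0,0,0],[0,0,0],[0,0,0]]' --hand '[0.5,0.5,0.5,0.5,0.5]'

```text
clock: 6.65
eef_pos: [0.3734, 0.3204, 0.2745]
orientation: [3.14, 0.005, 0.032]
wrist_force: [2.1, 0.6, 1.1]
opening: 0.493
finger_force: 0.0
```

Emit:
drive_tool --dp '[[0.004,0.015,0.0],[0.002,0.015,0.0],[0.001,0.015,0.0],[-0.001,0.015,0.0],[-0.003,0.015,0.0],[-0.004,0.015,0.0],[-0.006,0.014,0.0],[-0.007,0.013,0.0],[-0.009,0.013,0.0],[-0.01,0.012,0.0],[-0.011,0.01,0.0],[-0.012,0.009,0.0],[-0.013,0.008,0.0],[-0.014,0.007,0.0],[-0.015,0.005,0.0],[0,0,0],[0,0,0]]' --delta_rot '[[0,0,-0.88],[0,0,-0.88],[0,0,-0.88],[0,0,-0.88],[0,0,-0.88],[0,0,-0.89],[0,0,-0.88],[0,0,-0.89],[0,0,-0.88],[0,0,-0.89],[0,0,-0.88],[0,0,-0.89],[0,0,-0.88],[0,0,-0.89],[0,0,-0.88],[0,0,0],[0,0,0]]' --hand '[0.5,0.5,0.5,0.5,0.5,0.5,0.5,0.5,0.5,0.5,0.5,0.5,0.5,0.5,0.5,0.5,0.5]'

```text
clock: 8.07
eef_pos: [0.4224, 0.1552, 0.2752]
orientation: [-3.141, -0.001, 1.617]
wrist_force: [-0.2, 0.3, 0.2]
opening: 0.497
finger_force: 0.0
```

```bash
python3 - <<'E'
from h import *
c,p,R,o=obs();print(c,p,R.as_euler('xyz'),np.round(o['joints'],2),o['opening'],o['wrist_force'])
for k in('side','wrist'):
    s=snap(k)
    for n in ['latch_knob','lid_handle']:print(n,[(np.round(d['location'],4).tolist(),round(d['score'],2)) for d in place_of(n,s)[:2]])
# arc
H=np.array([.6045,.158]) 
c,s_=np.cos(.051),np.sin(.051)
def h(th):
    a=np.radians(166.1)-th; d=.1875*np.cos(a); z=.171+.1875*np.sin(a)
    return np.array([.6054+d*c,.1592+d*s_,z+.003])
print(h(0))
p,R=plan([((*h(0)[:2],.219),down(1.62),.02)])
p,R=plan([(h(t),down(1.62),.03) for t in np.linspace(0,1.68,15)[1:]],p,R)
E
```

```text
8.0667 [0.42243972 0.15521478 0.27519683] [-3.14104553e+00 -7.58231541e-04  1.61681041e+00] [ 0.09  0.11 -0.61  2.    0.07  1.05 -0.51] 0.4971536391853652 [-0.1903433   0.30896296  0.20856794]
latch_knob []
lid_handle [([0.4255, 0.1534, 0.219], 0.64)]
latch_knob [([0.4274, 0.149, 0.2122], 0.59)]
lid_handle [([0.4262, 0.1505, 0.2115], 0.83)]
[0.42362731 0.14992155 0.21904276]
3 rows; end [0.4236 0.15   0.2192]
dp [[-0.002, 0.0, 0.025], [-0.003, 0.0, 0.025], [-0.002, 0.001, 0.025]]
rot [[0.0, 0.0, 0.0], [0.0, 0.0, 0.0], [0.0, 0.0, 0.0]]
14 rows; end [0.6701 0.1622 0.3497]
dp [[0.0, 0.009, -0.028], [0.0, 0.012, -0.028], [0.0, 0.016, -0.025], [0.0, 0.018, -0.024], [0.0, 0.021, -0.021], [0.0, 0.024, -0.019], [0.0, 0.025, -0.016], [0.0, 0.028, -0.012], [0.0, 0.028, -0.009], [0.0, 0.03, -0.006], [0.0, 0.03, -0.002], [0.0, 0.03, 0.002], [0.0, 0.029, 0.005], [0.0, 0.029, 0.009]]
rot [[0.0, 0.0, 0.0], [0.0, 0.0, 0.0], [0.0, 0.0, 0.0], [0.0, 0.0, 0.0], [0.0, 0.0, 0.0], [0.0, 0.0, 0.0], [0.0, 0.0, 0.0], [0.0, 0.0, 0.0], [0.0, 0.0, 0.0], [0.0, 0.0, 0.0], [0.0, 0.0, 0.0], [0.0, 0.0, 0.0], [0.0, 0.0, 0.0], [0.0, 0.0, 0.0]]
```

Emit:
drive_tool --dp '[[-0.002,0.001,0.025],[-0.002,0.001,0.025],[-0.002,0,0.025],[0,0,0],[0,0,0],[0,0,0],[0,0,0],[0,0,0],[0,0,0]]' --delta_rot '[[0,0,0],[0,0,0],[0,0,0],[0,0,0],[0,0,0],[0,0,0],[0,0,0],[0,0,0],[0,0,0]]' --hand '[0.5,0.5,0.5,1,1,1,1,1,1]' --squeeze 20

```text
clock: 9.12
eef_pos: [0.426, 0.1504, 0.2203]
orientation: [3.138, -0.001, 1.62]
wrist_force: [3.9, -0.3, -0.3]
opening: 0.13
finger_force: 20.0
```

Emit:
drive_tool --dp '[[0,0.009,-0.028],[0,0.012,-0.028],[0,0.016,-0.025],[0,0.018,-0.024],[0,0.021,-0.021],[0,0.024,-0.019],[0,0.025,-0.016],[0,0.028,-0.012],[0,0.028,-0.009],[0,0.03,-0.006],[0,0.03,-0.002],[0,0.03,0.002],[0,0.029,0.005],[0,0.029,0.009],[0,0,0],[0,0,0]]' --delta_rot '[[0,0,0],[0,0,0],[0,0,0],[0,0,0],[0,0,0],[0,0,0],[0,0,0],[0,0,0],[0,0,0],[0,0,0],[0,0,0],[0,0,0],[0,0,0],[0,0,0],[0,0,0],[0,0,0]]' --hand '[1,1,1,1,1,1,1,1,1,1,1,1,1,1,1,1]'

```text
clock: 10.45
eef_pos: [0.673, 0.1629, 0.3503]
orientation: [3.138, -0.002, 1.62]
wrist_force: [4.2, 2.6, 1.8]
opening: 0.129
finger_force: 20.0
```

```bash
python3 - <<'E'
from h import *
c,p,R,o=obs();print(c,p,R.as_euler('xyz'),o['opening'],o['wrist_force'])
s=snap('side','side1')
for n in ['latch_knob','lid_handle','basket_grip']:print(n,[(np.round(d['location'],4).tolist(),round(d['score'],2)) for d in place_of(n,s)[:2]])
E
```

```text
10.45 [0.67298476 0.16291026 0.35026888] [ 3.13837266e+00 -2.10397949e-03  1.61978474e+00] 0.12852511080352466 [4.24462868 2.57213683 1.81235634]
latch_knob []
lid_handle [([0.6756, 0.1677, 0.3469], 0.96)]
basket_grip [([0.5009, 0.2085, 0.1504], 0.77)]
```

View pics/side1.png

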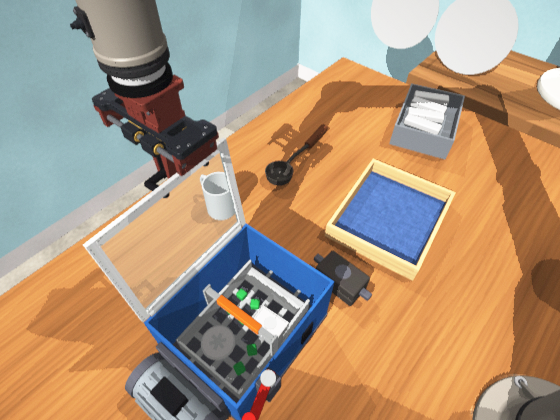

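```bash
python3 - <<'E'
from h import *
p,R=plan([((.673,.163,.43),down(1.62),.035)])
p,R=plan([((.502,.206,.42),down(.05))],p,R)
p,R=plan([((.502,.206,.26),down(.05))],p,R)
E
```

```text
3 rows; end [0.6728 0.1628 0.4303]
dp [[0.0, 0.001, -0.035], [0.0, 0.001, -0.035], [0.0, 0.0, -0.036]]
rot [[0.01, 0.0, 0.0], [0.01, -0.01, 0.0], [0.0, 0.0, 0.0]]
15 rows; end [0.5017 0.2061 0.4198]
dp [[0.005, -0.015, 0.001], [0.003, -0.015, 0.001], [0.001, -0.016, 0.001], [0.0, -0.016, 0.001], [-0.002, -0.016, 0.001], [-0.003, -0.015, 0.001], [-0.005, -0.015, 0.001], [-0.007, -0.014, 0.001], [-0.008, -0.013, 0.001], [-0.009, -0.012, 0.001], [-0.011, -0.012, 0.001], [-0.012, -0.01, 0.001], [-0.013, -0.009, 0.001], [-0.013, -0.008, 0.0], [-0.015, -0.006, 0.001]]
rot [[0.0, 0.0, 0.87], [0.0, 0.0, 0.87], [0.0, 0.0, 0.87], [0.0, 0.0, 0.87], [0.0, 0.0, 0.87], [0.0, 0.0, 0.87], [0.0, 0.0, 0.87], [0.0, 0.0, 0.87], [0.0, 0.0, 0.88], [0.0, 0.0, 0.87], [0.0, 0.0, 0.88], [0.0, 0.0, 0.87], [0.0, 0.0, 0.88], [0.0, 0.0, 0.87], [0.0, 0.0, 0.88]]
5 rows; end [0.5017 0.2061 0.26  ]
dp [[0.0, 0.0, 0.043], [0.0, 0.0, 0.043], [0.0, 0.0, 0.042], [0.0, 0.0, 0.043], [0.0, 0.0, 0.042]]
rot [[0.0, 0.0, 0.0], [0.0, 0.0, 0.0], [0.0, 0.0, 0.0], [0.0, 0.0, 0.0], [0.0, 0.0, 0.0]]
```

Emit:
drive_tool --dp '[[0,0,0],[0,0,0],[0,0,0],[0,0,-0.035],[0,0,-0.035],[0,0,-0.036]]' --delta_rot '[[0,0,0],[0,0,0],[0,0,0],[0,0,0],[0,0,0],[0,0,0]]' --hand '[0.6,0.6,0.6,0.6,0.6,0.6]'

```text
clock: 11.15
eef_pos: [0.67, 0.1613, 0.429]
orientation: [-3.138, 0.001, 1.62]
wrist_force: [0.9, 0.6, -0.6]
opening: 0.4
finger_force: 0.0
```

Emit:
drive_tool --dp '[[0.005,-0.015,0.001],[0.003,-0.015,0.001],[0.001,-0.016,0.001],[0.0,-0.016,0.001],[-0.002,-0.016,0.001],[-0.003,-0.015,0.001],[-0.005,-0.015,0.001],[-0.007,-0.014,0.001],[-0.008,-0.013,0.001],[-0.009,-0.012,0.001],[-0.011,-0.012,0.001],[-0.012,-0.01,0.001],[-0.013,-0.009,0.001],[-0.013,-0.008,0.0],[-0.015,-0.006,0.001],[0,0,0.043],[0,0,0.043],[0,0,0.042],[0,0,0],[0,0,0]]' --delta_rot '[[0,0,0.87],[0,0,0.87],[0,0,0.87],[0,0,0.87],[0,0,0.87],[0,0,0.87],[0,0,0.87],[0,0,0.87],[0,0,0.88],[0,0,0.87],[0,0,0.88],[0,0,0.87],[0,0,0.88],[0,0,0.87],[0,0,0.88],[0,0,0],[0,0,0],[0,0,0],[0,0,0],[0,0,0]]' --hand '[0.5,0.5,0.5,0.5,0.5,0.5,0.5,0.5,0.5,0.5,0.5,0.5,0.5,0.5,0.5,0.5,0.5,0.5,0.5,0.5]'

```text
clock: 12.82
eef_pos: [0.4988, 0.2046, 0.3217]
orientation: [3.14, 0.004, 0.049]
wrist_force: [-1.2, 0.9, 0.5]
opening: 0.499
finger_force: 0.0
```

```bash
python3 - <<'E'
from h import *
c,p,R,o=obs();print(c,p,R.as_euler('xyz'),np.round(o['joints'],2),o['opening'],o['wrist_force'])
for k in('side','wrist'):
    s=snap(k,'g_'+k)
    for n in ['lid_handle','basket_grip','basket_lip','medallion','plaque','latch_knob','latch_pivot']:print(k,n,[(np.round(d['location'],4).tolist(),round(d['score'],2)) for d in place_of(n,s)[:1]])
    for d in trace('basket_grip',s)[:1]:
        m=d['region'].astype(np.uint8);
hsv=cv2.cvtColor(s['frame'],cv2.COLOR_BGR2HSV)
m=cv2.inRange(hsv,(5,150,120),(22,255,255));c=max(cv2.findContours(m,0,2)[0],key=cv2.contourArea)
r=cv2.minAreaRect(c);print(r)
f=210/np.tan(np.radians(s['fovy'])/2);C=-s['R'].T@s['t']
for u in list(cv2.boxPoints(r))+[r[0]]:
    q=s['R'].T@np.array([(u[0]-s['cx'])/f,(u[1]-s['cy'])/f,1]);print(np.round(C+q*(.159-C[2])/q[2],4))
E
```

```text
12.8167 [0.49879331 0.20460135 0.32169842] [3.13982762 0.0039521  0.04900345] [-0.19  0.21 -0.37  1.76  0.08  1.19 -2.1 ] 0.4994087188985961 [-1.20368458  0.86599016  0.46224076]
side lid_handle [([0.6692, 0.1657, 0.348], 0.83)]
side basket_grip [([0.4996, 0.2081, 0.1502], 0.81)]
side basket_lip [([0.5104, 0.1014, 0.0812], 0.73)]
side medallion [([0.5211, 0.2483, 0.069], 0.64)]
side plaque [([0.469, 0.16, 0.0695], 0.77)]
side latch_knob [([0.4732, 0.1643, 0.0671], 0.7)]
side latch_pivot [([0.3878, 0.2568, 0.1783], 0.76)]
wrist lid_handle []
wrist basket_grip []
wrist basket_lip [([0.5062, 0.0998, 0.0799], 0.61)]
wrist medallion [([0.5236, 0.2529, 0.0723], 0.8)]
wrist plaque [([0.4721, 0.1609, 0.0664], 0.9)]
wrist latch_knob []
wrist latch_pivot []
((274.3721923828125, 179.51609802246094), (53.3414421081543, 14.30299186706543), 88.53119659423828)
[0.5439 0.2183 0.159 ]
[0.5449 0.2046 0.159 ]
[0.4923 0.2005 0.159 ]
[0.4912 0.2148 0.159 ]
[0.5186 0.2096 0.159 ]
```

View pics/g_wrist.png

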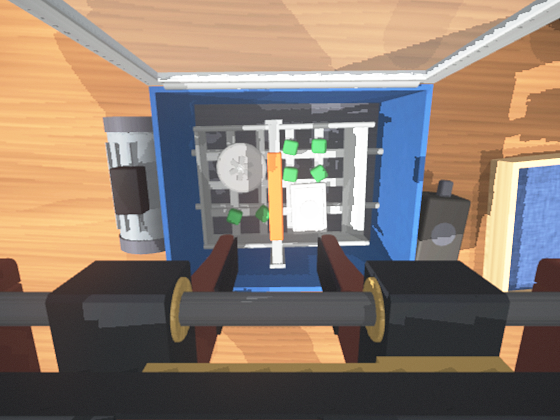

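```bash
python3 - <<'E'
from h import *
p,R=plan([((.501,.208,.154),down(.055),.03)])
E
```

```text
6 rows; end [0.5013 0.2078 0.1539]
dp [[0.0, -0.001, 0.037], [0.0, 0.0, 0.038], [0.0, -0.001, 0.037], [0.001, 0.0, 0.038], [0.0, -0.001, 0.037], [0.001, 0.0, 0.038]]
rot [[0.0, 0.0, -0.01], [0.0, 0.0, -0.01], [0.0, 0.0, -0.01], [0.0, 0.0, -0.01], [0.0, 0.0, 0.0], [0.0, 0.0, -0.01]]
```

Emit:
drive_tool --dp '[[0.0,-0.001,0.037],[0.0,0.0,0.038],[0.0,-0.001,0.037],[0.001,0.0,0.038],[0.0,-0.001,0.037],[0.001,0.0,0.038],[0,0,0],[0,0,0],[0,0,0],[0,0,0],[0,0,0],[0,0,0]]' --delta_rot '[[0,0,-0.01],[0,0,-0.01],[0,0,-0.01],[0,0,-0.01],[0,0,0],[0,0,-0.01],[0,0,0],[0,0,0],[0,0,0],[0,0,0],[0,0,0],[0,0,0]]' --hand '[0.5,0.5,0.5,0.5,0.5,0.5,0.5,1,1,1,1,1]' --squeeze 45

```text
clock: 14.72
eef_pos: [0.5021, 0.2078, 0.1554]
orientation: [-3.141, -0.002, 0.055]
wrist_force: [-0.7, -9.1, 8.1]
opening: 0.159
finger_force: 8.6
```

Emit:
drive_tool --dp '[[0,0,0],[0,0,-0.01],[0,0,-0.02],[0,0,-0.02],[0,0,-0.02],[0,0,-0.01],[0,0,0],[0,0,0]]' --delta_rot '[[0,0,0],[0,0,0],[0,0,0],[0,0,0],[0,0,0],[0,0,0],[0,0,0],[0,0,0]]' --hand '[1,1,1,1,1,1,1,1]'

```text
clock: 15.38
eef_pos: [0.501, 0.2076, 0.2136]
orientation: [3.141, 0.0, 0.055]
wrist_force: [0.6, 0.1, -6.6]
opening: 0.157
finger_force: 44.9
```

```bash
python3 - <<'E'
from h import *
c,p,R,o=obs();print(c,p,R.as_euler('xyz'),o['opening'],o['finger_force'],o['wrist_force'])
for k in('side','wrist'):
    s=snap(k,'l_'+k)
    for n in ['basket_grip','basket_lip','medallion','plaque','media0']:print(k,n,[(np.round(d['location'],3).tolist(),round(d['score'],2)) for d in place_of(n,s)[:7]])
E
```

```text
15.3833 [0.50095912 0.20758293 0.21359445] [3.14140105e+00 3.39365020e-04 5.50968470e-02] 0.15716106831798085 44.92895722389221 [ 0.55424252  0.12403754 -6.55983871]
side basket_grip [([0.501, 0.208, 0.21], 0.92)]
side basket_lip [([0.505, 0.099, 0.138], 0.93)]
side medallion [([0.518, 0.248, 0.125], 0.66), ([0.385, 0.257, 0.18], 0.61)]
side plaque [([0.471, 0.162, 0.13], 0.61), ([0.5, 0.212, 0.129], 0.46)]
side media0 [([0.456, 0.259, 0.139], 0.7), ([0.516, 0.157, 0.139], 0.62), ([0.462, 0.221, 0.135], 0.47)]
wrist basket_grip [([0.501, 0.204, 0.209], 0.63)]
wrist basket_lip [([0.504, 0.1, 0.14], 0.85)]
wrist medallion [([0.522, 0.251, 0.128], 0.6), ([0.551, 0.157, 0.133], 0.42)]
wrist plaque [([0.524, 0.253, 0.13], 0.63), ([0.47, 0.16, 0.127], 0.61)]
wrist media0 [([0.548, 0.159, 0.135], 0.93), ([0.514, 0.195, 0.141], 0.93), ([0.548, 0.19, 0.136], 0.92), ([0.515, 0.152, 0.142], 0.63)]
```

Emit:
drive_tool --dp '[[0,0.015,0],[0,-0.032,0],[0,0,0],[0,0.032,0],[0,0,0],[0,-0.032,0],[0,0.032,0],[0,-0.032,0],[0,0.017,0],[0.016,0,0],[-0.032,0,0],[0,0,0],[0.032,0,0],[0,0,0],[-0.032,0,0],[0.032,0,0],[-0.032,0,0],[0.016,0,0],[0,0,0],[0,0,0]]' --delta_rot '[[0,0,0],[0,0,0],[0,0,0],[0,0,0],[0,0,0],[0,0,0],[0,0,0],[0,0,0],[0,0,0],[0,0,0],[0,0,0],[0,0,0],[0,0,0],[0,0,0],[0,0,0],[0,0,0],[0,0,0],[0,0,0],[0,0,0],[0,0,0]]' --hand '[1,1,1,1,1,1,1,1,1,1,1,1,1,1,1,1,1,1,1,1]'

```text
clock: 17.65
eef_pos: [0.502, 0.2073, 0.2142]
orientation: [-3.141, -0.001, 0.054]
wrist_force: [0.5, 0.2, -4.3]
opening: 0.154
finger_force: 45.0
```

```bash
cat > look.py <<'E'
from h import *
import sys
c,p,R,o=obs();print(c,p,R.as_euler('xyz'),o['opening'],o['finger_force'],o['wrist_force'])
for k in('side','wrist','top'):
    s=snap(k,sys.argv[1]+k)
    for n in ['basket_grip','medallion','plaque','media0']:print(k,n,[(np.round(d['location'],3).tolist(),round(d['score'],2)) for d in place_of(n,s)[:7]])
E
python3 look.py s1
```

```text
17.65 [0.50202967 0.20731077 0.21418866] [-3.14141017e+00 -9.64452491e-04  5.44932791e-02] 0.15388137875338834 44.99851942062378 [ 0.51003797  0.20763719 -4.32243424]
side basket_grip [([0.498, 0.208, 0.207], 0.84)]
side medallion [([0.508, 0.254, 0.128], 0.7), ([0.571, 0.198, 0.04], 0.64)]
side plaque [([0.472, 0.176, 0.125], 0.96)]
side media0 [([0.449, 0.224, 0.136], 0.7), ([0.476, 0.269, 0.034], 0.45), ([0.57, 0.195, 0.038], 0.35)]
wrist basket_grip [([0.498, 0.203, 0.208], 0.94)]
wrist medallion [([0.51, 0.256, 0.129], 0.96)]
wrist plaque [([0.471, 0.174, 0.13], 0.91)]
wrist media0 [([0.517, 0.144, 0.033], 0.6), ([0.567, 0.172, 0.031], 0.58), ([0.572, 0.193, 0.035], 0.55)]
top basket_grip [([0.5, 0.207, 0.207], 0.96), ([0.609, 0.158, 0.173], 0.6)]
top medallion [([0.456, -0.252, 0.002], 0.48)]
top plaque [([0.472, 0.178, 0.131], 0.83)]
top media0 [([0.52, 0.144, 0.037], 0.55), ([0.568, 0.197, 0.036], 0.52)]
```

View pics/s1wrist.png

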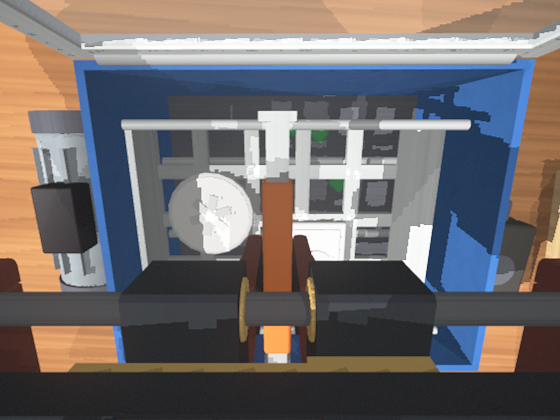

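Emit:
drive_tool --dp '[[0.016,0,0],[-0.032,0,0],[0,0,0],[0.032,0,0],[0,0,0],[-0.032,0,0],[0.016,0,0],[0,0.015,0],[0,-0.032,0],[0,0,0],[0,0.032,0],[0,0,0],[0,-0.032,0],[0,0.032,0],[0,-0.032,0],[0,0.017,0],[0,0,0],[0,0,0]]' --delta_rot '[[0,0,0],[0,0,0],[0,0,0],[0,0,0],[0,0,0],[0,0,0],[0,0,0],[0,0,0],[0,0,0],[0,0,0],[0,0,0],[0,0,0],[0,0,0],[0,0,0],[0,0,0],[0,0,0],[0,0,0],[0,0,0]]' --hand '[1,1,1,1,1,1,1,1,1,1,1,1,1,1,1,1,1,1]'

```text
clock: 19.9
eef_pos: [0.5017, 0.2064, 0.2139]
orientation: [3.141, -0.0, 0.053]
wrist_force: [-1.2, -0.6, -6.2]
opening: 0.159
finger_force: 45.0
```

```bash
python3 look.py s2; python3 -c "
import cv2
a=cv2.imread('pics/s2side.png')[180:420,120:400];b=cv2.imread('pics/s2top.png')[190:300,110:260]
a=cv2.resize(a,(560,480),interpolation=2);b=cv2.resize(b,(240,176),interpolation=2)
import numpy as np
c=np.zeros((480,800,3),'uint8');c[:,:560]=a;c[:176,560:]=b;cv2.imwrite('pics/s2c.png',c)"
```

```text
19.9 [0.50172181 0.20643262 0.21392205] [ 3.14087357e+00 -2.34780854e-04  5.34990735e-02] 0.15853083524135067 44.99861240386963 [-1.17469438 -0.56994953 -6.22826854]
side basket_grip [([0.498, 0.209, 0.208], 0.88)]
side medallion [([0.496, 0.241, 0.125], 0.89)]
side plaque [([0.471, 0.167, 0.127], 0.67), ([0.51, 0.193, -0.001], 0.25)]
side media0 [([0.496, 0.237, 0.128], 0.75), ([0.448, 0.235, 0.034], 0.55), ([0.478, 0.268, 0.034], 0.47)]
wrist basket_grip [([0.499, 0.206, 0.209], 0.68), ([0.568, 0.176, 0.03], 0.32)]
wrist medallion [([0.497, 0.247, 0.131], 0.66)]
wrist plaque [([0.472, 0.166, 0.129], 0.66)]
wrist media0 [([0.518, 0.144, 0.035], 0.65), ([0.568, 0.176, 0.028], 0.61), ([0.572, 0.195, 0.035], 0.4)]
top basket_grip [([0.5, 0.208, 0.206], 0.84), ([0.607, 0.158, 0.175], 0.24)]
top medallion []
top plaque [([0.473, 0.172, 0.129], 0.58)]
top media0 [([0.446, 0.236, 0.032], 0.39), ([0.57, 0.198, 0.032], 0.38), ([0.521, 0.145, 0.035], 0.37)]
```

View pics/s2c.png

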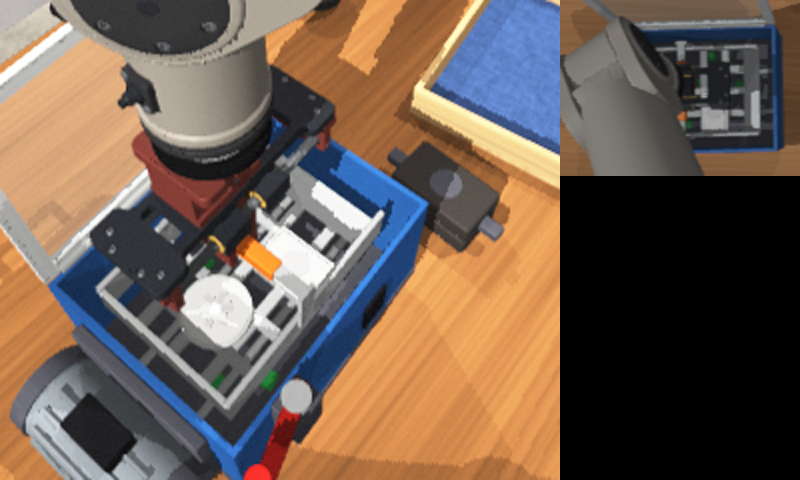

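```bash
cat > green.py <<'E'
from h import *
def green(zb):
  for k in('side','wrist','top'):
    s=snap(k);hsv=cv2.cvtColor(s['frame'],cv2.COLOR_BGR2HSV)
    m=cv2.inRange(hsv,(45,90,30),(85,255,255));n,_,st,ce=cv2.connectedComponentsWithStats(m)
    f=210/np.tan(np.radians(s['fovy'])/2);C=-s['R'].T@s['t']
    for i in range(1,n):
        if st[i,4]<5: continue
        u=ce[i];q=s['R'].T@np.array([(u[0]-s['cx'])/f,(u[1]-s['cy'])/f,1])
        print(k,u.round(),st[i,4],[np.round((C+q*(z-C[2])/q[2])[:2],3).tolist() for z in(.034,zb)])
if __name__=='__main__':
    import sys;green(float(sys.argv[1]))
E
python3 green.py .139
```

```text
side [224. 312.] 17 [[0.568, 0.194], [0.527, 0.218]]
side [255. 370.] 61 [[0.447, 0.234], [0.423, 0.252]]
side [229. 370.] 24 [[0.482, 0.266], [0.453, 0.279]]
wrist [292. 132.] 30 [[0.565, 0.197], [0.566, 0.202]]
wrist [319. 135.] 166 [[0.564, 0.17], [0.565, 0.184]]
wrist [337. 184.] 139 [[0.516, 0.147], [0.533, 0.168]]
top [205. 225.] 31 [[0.572, 0.194], [0.562, 0.175]]
top [196. 241.] 7 [[0.526, 0.218], [0.52, 0.196]]
top [221. 242.] 19 [[0.524, 0.144], [0.518, 0.129]]
top [190. 268.] 19 [[0.449, 0.23], [0.45, 0.207]]
```

Emit:
drive_tool --dp '[[0,0.015,0],[0,-0.032,0],[0,0,0],[0,0.032,0],[0,0,0],[0,-0.032,0],[0,0.017,0],[0.016,0,0],[-0.032,0,0],[0,0,0],[0.032,0,0],[0,0,0],[-0.032,0,0],[0.016,0,0],[0,0,0],[0,0,0]]' --delta_rot '[[0,0,0],[0,0,0],[0,0,0],[0,0,0],[0,0,0],[0,0,0],[0,0,0],[0,0,0],[0,0,0],[0,0,0],[0,0,0],[0,0,0],[0,0,0],[0,0,0],[0,0,0],[0,0,0]]' --hand '[1,1,1,1,1,1,1,1,1,1,1,1,1,1,1,1]'

```text
clock: 22.13
eef_pos: [0.502, 0.2073, 0.2141]
orientation: [-3.141, -0.001, 0.055]
wrist_force: [-0.2, 0.4, -5.3]
opening: 0.155
finger_force: 45.0
```

```bash
python3 green.py .139; python3 -c "
from h import *
s=snap('side')
for n in ['medallion','plaque']:print(n,[(np.round(d['location'],3).tolist(),round(d['score'],2)) for d in place_of(n,s)[:7]])
print(obs()[:2])"
```

```text
side [224. 312.] 20 [[0.569, 0.193], [0.527, 0.217]]
side [254. 370.] 73 [[0.448, 0.234], [0.424, 0.252]]
side [228. 370.] 35 [[0.483, 0.266], [0.454, 0.279]]
wrist [292. 132.] 40 [[0.567, 0.197], [0.567, 0.201]]
wrist [318. 134.] 195 [[0.565, 0.17], [0.566, 0.184]]
wrist [336. 183.] 169 [[0.517, 0.147], [0.534, 0.168]]
top [205. 225.] 32 [[0.572, 0.194], [0.562, 0.174]]
top [196. 240.] 5 [[0.527, 0.218], [0.521, 0.196]]
top [221. 242.] 16 [[0.525, 0.145], [0.519, 0.13]]
top [190. 268.] 14 [[0.447, 0.229], [0.448, 0.206]]
medallion []
plaque [([0.476, 0.164, 0.127], 0.77)]
(22.4333, array([0.50131315, 0.20775969, 0.2139533 ]))
```

Emit:
drive_tool --dp '[[0,0,-0.01],[0,0,-0.025],[0,0,-0.025],[0,0,-0.025],[0,0,-0.025],[0,0,-0.02],[0,0,-0.01],[0,0,0],[0,0,0]]' --delta_rot '[[0,0,0],[0,0,0],[0,0,0],[0,0,0],[0,0,0],[0,0,0],[0,0,0],[0,0,0],[0,0,0]]' --hand '[1,1,1,1,1,1,1,1,1]'

```text
clock: 23.18
eef_pos: [0.5012, 0.2077, 0.3188]
orientation: [3.142, -0.0, 0.055]
wrist_force: [0.8, 0.4, -5.8]
opening: 0.157
finger_force: 45.0
```

```bash
python3 green.py .244; python3 - <<'E'
from h import *
c,p,R,o=obs();print(c,p,R.as_euler('xyz'),np.round(o['joints'],2))
s=snap('side','lift')
for n in ['medallion','plaque','tray']:print(n,[(np.round(d['location'],3).tolist(),round(d['score'],2)) for d in place_of(n,s)[:7]])
p,R=plan([((.460,-.135,.32),down(.12)),((.460,-.135,.215),down(.12))])
# tray: world of local; lip for tilt
E
```

```text
side [259. 309.] 63 [[0.521, 0.144], [0.452, 0.206]]
side [253. 369.] 99 [[0.45, 0.234], [0.401, 0.27]]
side [228. 371.] 29 [[0.482, 0.268], [0.424, 0.294]]
wrist [291. 130.] 20 [[0.567, 0.192], [0.567, 0.202]]
wrist [312. 132.] 27 [[0.566, 0.165], [0.566, 0.188]]
wrist [232. 195.] 123 [[0.476, 0.269], [0.521, 0.241]]
top [214. 225.] 11 [[0.573, 0.169], [0.552, 0.134]]
top [187. 268.] 16 [[0.449, 0.239], [0.451, 0.191]]
23.3333 [0.50071818 0.20740652 0.317645  ] [3.14074596e+00 2.03821760e-03 5.52396379e-02] [-0.19  0.22 -0.37  1.76  0.09  1.18 -2.1 ]
medallion [([0.473, 0.234, 0.23], 0.85)]
plaque [([0.474, 0.165, 0.23], 0.93), ([0.672, 0.167, 0.35], 0.18)]
tray [([0.45, -0.253, 0.002], 0.65)]
13 rows; end [ 0.4599 -0.1353  0.2149]
dp [[-0.008, 0.045, 0.0], [-0.008, 0.045, 0.0], [-0.009, 0.045, 0.0], [-0.009, 0.045, 0.0], [-0.009, 0.045, 0.0], [-0.009, 0.045, 0.0], [-0.01, 0.045, -0.001], [-0.01, 0.045, 0.0], [-0.01, 0.045, -0.001], [-0.011, 0.046, 0.0], [0.0, 0.0, 0.047], [0.0, 0.0, 0.046], [0.0, 0.0, 0.047]]
rot [[0.0, 0.0, -0.05], [0.0, 0.0, -0.05], [0.0, 0.0, -0.05], [0.0, 0.0, -0.06], [0.0, 0.0, -0.05], [0.0, 0.0, -0.06], [0.0, 0.0, -0.05], [0.0, 0.0, -0.06], [0.0, 0.0, -0.05], [0.0, 0.01, -0.06], [0.0, 0.0, 0.0], [0.0, 0.0, 0.0], [0.0, 0.0, 0.0]]
```

Emit:
drive_tool --dp '[[-0.003,0.015,0],[-0.006,0.03,0],[-0.009,0.045,0],[-0.009,0.045,0],[-0.009,0.045,0],[-0.009,0.045,0],[-0.01,0.045,0],[-0.01,0.045,0],[-0.01,0.045,0],[-0.01,0.045,0],[-0.005,0.03,0],[-0.003,0.016,0],[0,0,0],[0,0,0]]' --delta_rot '[[0,0,-0.04],[0,0,-0.04],[0,0,-0.04],[0,0,-0.04],[0,0,-0.04],[0,0,-0.04],[0,0,-0.04],[0,0,-0.04],[0,0,-0.04],[0,0,-0.04],[0,0,-0.04],[0,0,-0.04],[0,0,0],[0,0,0]]' --hand '[1,1,1,1,1,1,1,1,1,1,1,1,1,1]'

```text
clock: 24.7
eef_pos: [0.4592, -0.1351, 0.3187]
orientation: [-3.141, 0.0, 0.111]
wrist_force: [0.7, 0.8, -5.6]
opening: 0.158
finger_force: 45.0
```

```bash
python3 green.py .25; python3 - <<'E'
from h import *
c,p,R,o=obs();print(c,p,R.as_euler('xyz'),np.round(o['joints'],2))
s=snap('side')
for n in ['medallion','plaque','tray','basket_lip','basket_grip']:print(n,[(np.round(d['location'],3).tolist(),round(d['score'],2)) for d in place_of(n,s)[:7]])
E
```

```text
side [232. 303.] 68 [[0.57, 0.169], [0.484, 0.226]]
side [258. 309.] 74 [[0.522, 0.144], [0.451, 0.208]]
side [222. 310.] 69 [[0.574, 0.195], [0.487, 0.244]]
side [232. 331.] 76 [[0.528, 0.211], [0.455, 0.255]]
side [253. 369.] 98 [[0.45, 0.234], [0.4, 0.271]]
side [228. 370.] 47 [[0.484, 0.266], [0.424, 0.294]]
wrist [21. 61.] 214 [[0.572, 0.202], [0.548, 0.035]]
wrist [40. 67.] 144 [[0.567, 0.179], [0.546, 0.024]]
wrist [12. 98.] 196 [[0.525, 0.218], [0.525, 0.043]]
wrist [  3. 158.] 101 [[0.447, 0.236], [0.487, 0.052]]
top [204. 225.] 34 [[0.573, 0.195], [0.552, 0.155]]
top [213. 227.] 34 [[0.567, 0.17], [0.547, 0.134]]
top [198. 241.] 33 [[0.526, 0.211], [0.514, 0.167]]
top [221. 243.] 37 [[0.521, 0.144], [0.509, 0.113]]
top [178. 256.] 22 [[0.48, 0.267], [0.476, 0.213]]
top [189. 268.] 36 [[0.449, 0.234], [0.451, 0.186]]
24.85 [ 0.45963205 -0.13346403  0.31884605] [-3.14104663e+00 -1.92075315e-05  1.15044287e-01] [ 0.26  0.09 -0.11  1.91  0.01  1.15 -1.31]
medallion [([0.43, -0.11, 0.232], 0.93), ([0.565, 0.171, 0.035], 0.72)]
plaque [([0.434, -0.178, 0.234], 0.64)]
tray [([0.451, -0.252, 0.001], 0.89)]
basket_lip [([0.475, -0.24, 0.242], 0.78), ([0.437, -0.18, 0.232], 0.41)]
basket_grip [([0.458, -0.132, 0.311], 0.75)]
```

```bash
python3 - <<'E'
from h import *
p,R=plan([((.468,-.165,.205),down(.115),.035)])
p,R=plan([((.468,-.165,.195),down(.115,.5),.035)],p,R)
p,R=plan([((.468,-.165,.19),down(.115,.76),.03)],p,R)
E
```

```text
4 rows; end [ 0.4682 -0.1653  0.2049]
dp [[0.002, 0.01, 0.038], [0.002, 0.011, 0.038], [0.001, 0.01, 0.038], [0.002, 0.011, 0.038]]
rot [[0.0, 0.0, 0.0], [0.0, 0.0, 0.0], [0.0, 0.0, -0.01], [0.0, 0.0, 0.0]]
5 rows; end [ 0.4682 -0.1648  0.1949]
dp [[0.0, 0.0, 0.003], [0.0, 0.0, 0.003], [0.0, 0.0, 0.002], [0.0, 0.001, 0.002], [0.0, 0.001, 0.003]]
rot [[0.83, 0.0, 0.0], [0.83, 0.0, 0.0], [0.84, 0.0, 0.0], [0.83, 0.0, 0.0], [0.84, 0.0, 0.0]]
3 rows; end [ 0.4682 -0.1653  0.1901]
dp [[0.0, 0.001, 0.002], [0.0, 0.001, 0.002], [0.0, 0.002, 0.001]]
rot [[0.72, 0.0, 0.0], [0.72, 0.0, 0.0], [0.72, 0.0, 0.0]]
```

Emit:
drive_tool --dp '[[0.001,0.005,0.02],[0.002,0.011,0.038],[0.002,0.01,0.038],[0.001,0.011,0.038],[0.001,0.005,0.018],[0,0,0],[0,0,0.002],[0,0,0.002],[0,0,0.002],[0,0,0.002],[0,0.001,0.002],[0,0.001,0.002],[0,0,0.001],[0,0,0]]' --delta_rot '[[0,0,0],[0,0,0],[0,0,0],[0,0,0],[0,0,0],[0,0,0],[0.5,0,0],[0.6,0,0],[0.6,0,0],[0.6,0,0],[0.6,0,0],[0.6,0,0],[0.6,0,0],[0,0,0]]' --hand '[1,1,1,1,1,1,1,1,1,1,1,1,1,1]'

```text
clock: 26.32
eef_pos: [0.4685, -0.1682, 0.1949]
orientation: [-2.649, -0.0, 0.109]
wrist_force: [0.4, -1.0, -5.5]
opening: 0.155
finger_force: 45.0
```

```bash
python3 - <<'E'
from h import *
c,p,R,o=obs();print(c,p,R.as_euler('xyz'),np.round(o['joints'],2),o['wrist_force'],o['opening'])
s=snap('side','tilt')
for n in ['medallion','plaque','basket_lip','basket_grip']:print(n,[(np.round(d['location'],3).tolist(),round(d['score'],2)) for d in place_of(n,s)[:7]])
E
```

```text
26.3167 [ 0.46854402 -0.16816297  0.19486606] [-2.64909136e+00 -3.53680611e-04  1.09161984e-01] [ 0.58  0.42 -0.13  1.86 -0.39  1.16 -0.8 ] [ 0.43647027 -1.02455496 -5.5491057 ] 0.1549788289643273
medallion [([0.433, -0.113, 0.127], 0.52), ([0.478, -0.229, 0.075], 0.44)]
plaque [([0.435, -0.175, 0.092], 0.62), ([0.517, 0.147, 0.035], 0.53), ([0.479, -0.227, 0.075], 0.4)]
basket_lip [([0.477, -0.229, 0.077], 0.6), ([0.512, 0.192, 0.001], 0.42)]
basket_grip [([0.464, -0.168, 0.189], 0.64)]
```

View pics/tilt.png

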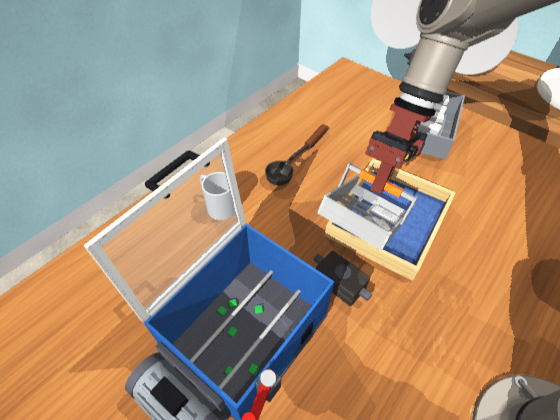

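Basket tilted over the tray at (370,210), castings still inside, six media in the tub. Continue the tilt.

Emit:
drive_tool --dp '[[0,0.001,0.001],[0,0.001,0.001],[0,0.001,0.001],[0,0.001,0.001],[0,0,0],[0,0,0],[0,0,0],[0,0,0],[0,0,0],[0,0,0],[0,0,0],[0,0,0]]' --delta_rot '[[0.6,0,0],[0.6,0,0],[0.6,0,0],[0.6,0,0],[0,0,0],[0,0,0],[0,0,0],[0,0,0],[0,0,0],[0,0,0],[0,0,0],[0,0,0]]' --hand '[1,1,1,1,1,1,1,1,1,1,1,1]'

```text
clock: 27.57
eef_pos: [0.4682, -0.166, 0.1911]
orientation: [-2.362, -0.0, 0.113]
wrist_force: [-0.4, 0.1, -3.0]
opening: 0.157
finger_force: 45.0
```

```bash
cat > t.py <<'E'
from h import *
c,p,R,o=obs();print(c,p,R.as_euler('xyz'),np.round(o['joints'],2),o['wrist_force'],o['opening'])
for k in('side','top'):
  s=snap(k,'p%d_'%(c*10)+k)
  for n in ['medallion','plaque']:print(k,n,[(np.round(d['location'],3).tolist(),round(d['score'],2)) for d in place_of(n,s)[:7]])
E
python3 t.py
```

```text
27.5667 [ 0.46824959 -0.16597167  0.19106294] [-2.36223075e+00 -3.54105421e-04  1.13136856e-01] [ 0.69  0.56 -0.17  1.78 -0.53  1.35 -0.67] [-0.44042876  0.13324942 -2.98279103] 0.15705505680234152
side medallion [([0.446, -0.241, 0.014], 0.75), ([0.448, 0.232, 0.038], 0.6)]
side plaque []
top medallion [([0.445, -0.238, 0.014], 0.45)]
top plaque [([0.444, -0.242, 0.015], 0.45)]
```

```bash
python3 - <<'E'
from h import *
p,R=plan([((.468,-.150,.27),down(.115,.78),.03)])
p,R=plan([((.465,-.10,.33),down(.09,0))],p,R)
E
```

```text
3 rows; end [ 0.4678 -0.1497  0.2702]
dp [[0.001, -0.03, -0.02], [0.001, -0.03, -0.02], [0.0, -0.03, -0.02]]
rot [[0.0, 0.0, 0.0], [0.0, -0.01, -0.01], [0.0, 0.0, 0.0]]
8 rows; end [ 0.465  -0.0999  0.3302]
dp [[0.0, -0.013, -0.001], [0.001, -0.013, -0.003], [0.0, -0.012, -0.004], [0.0, -0.012, -0.005], [0.001, -0.012, -0.006], [0.0, -0.011, -0.007], [0.001, -0.01, -0.008], [0.0, -0.009, -0.009]]
rot [[-0.81, 0.01, 0.02], [-0.81, 0.01, 0.02], [-0.81, 0.01, 0.03], [-0.81, 0.01, 0.02], [-0.82, 0.01, 0.03], [-0.81, 0.01, 0.02], [-0.82, 0.01, 0.03], [-0.81, 0.01, 0.02]]
```

Emit:
drive_tool --dp '[[0.001,-0.03,-0.02],[0.001,-0.03,-0.02],[0.0,-0.03,-0.02],[0.0,-0.013,-0.001],[0.001,-0.013,-0.003],[0.0,-0.012,-0.004],[0.0,-0.012,-0.005],[0.001,-0.012,-0.006],[0.0,-0.011,-0.007],[0.001,-0.01,-0.008],[0.0,-0.009,-0.009],[0,0,0],[0,0,0]]' --delta_rot '[[0,0,0],[0,-0.01,-0.01],[0,0,0],[-0.81,0.01,0.02],[-0.81,0.01,0.02],[-0.81,0.01,0.03],[-0.81,0.01,0.02],[-0.82,0.01,0.03],[-0.81,0.01,0.02],[-0.82,0.01,0.03],[-0.81,0.01,0.02],[0,0,0],[0,0,0]]' --hand '[1,1,1,1,1,1,1,1,1,1,1,1,1]'

```text
clock: 28.95
eef_pos: [0.4646, -0.0979, 0.3307]
orientation: [-3.14, -0.0, 0.094]
wrist_force: [1.0, -0.6, -4.0]
opening: 0.156
finger_force: 45.0
```

```bash
python3 t.py; python3 - <<'E'
from h import *
s=snap('side','pv')
for n in ['basket_grip','basket_lip']:print(n,[(np.round(d['location'],3).tolist(),round(d['score'],2)) for d in place_of(n,s)[:7]])
p,R=plan([((.5015,.207,.32),down(.055),.0375)])
p,R=plan([((.5015,.207,.158),down(.055),.03)],p,R)
E
```

```text
28.95 [ 0.4645962  -0.09790044  0.33070874] [-3.14021835e+00 -4.69223882e-04  9.42881590e-02] [ 0.3   0.08 -0.23  1.89  0.02  1.17 -1.42] [ 0.95748227 -0.61696626 -3.956126  ] 0.15610250760221045
side medallion [([0.444, -0.242, 0.011], 0.78), ([0.516, 0.145, 0.034], 0.31), ([0.444, -0.246, 0.011], 0.16)]
side plaque [([0.443, -0.244, 0.013], 0.61)]
top medallion [([0.569, 0.171, 0.033], 0.59)]
top plaque [([0.507, 0.189, 0.064], 0.48)]
basket_grip [([0.461, -0.1, 0.324], 0.65)]
basket_lip [([0.475, -0.207, 0.252], 0.84)]
9 rows; end [0.5013 0.2068 0.3203]
dp [[0.009, -0.045, 0.001], [0.009, -0.045, 0.002], [0.009, -0.045, 0.001], [0.009, -0.045, 0.002], [0.009, -0.045, 0.001], [0.009, -0.045, 0.002], [0.009, -0.045, 0.001], [0.008, -0.045, 0.002], [0.008, -0.045, 0.001]]
rot [[0.0, 0.0, 0.03], [0.0, 0.0, 0.03], [0.0, 0.0, 0.03], [0.0, 0.0, 0.03], [0.0, 0.0, 0.03], [0.0, 0.0, 0.03], [0.0, 0.0, 0.03], [0.0, 0.0, 0.04], [0.0, 0.0, 0.03]]
6 rows; end [0.5013 0.2068 0.1583]
dp [[0.0, 0.0, 0.036], [0.0, 0.0, 0.036], [0.0, 0.0, 0.036], [0.0, 0.0, 0.036], [0.0, 0.0, 0.036], [0.0, 0.0, 0.036]]
rot [[0.0, 0.0, 0.0], [0.0, 0.0, 0.0], [0.0, 0.0, 0.0], [0.0, 0.0, 0.0], [0.0, 0.0, 0.0], [0.0, 0.0, 0.0]]
```

View pics/pv.png

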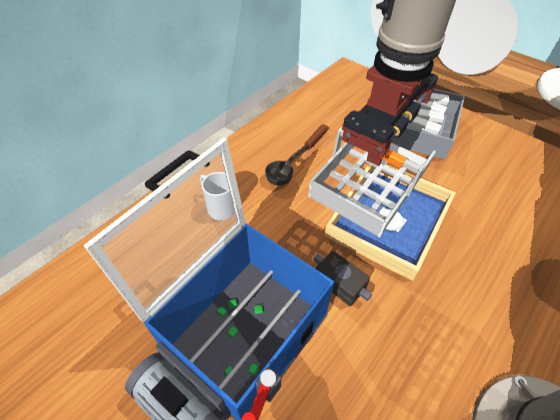

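Emit:
drive_tool --dp '[[0.004,-0.02,0.001],[0.009,-0.045,0.002],[0.009,-0.045,0.001],[0.009,-0.045,0.002],[0.009,-0.045,0.001],[0.009,-0.045,0.002],[0.009,-0.045,0.001],[0.008,-0.045,0.002],[0.008,-0.045,0.001],[0.004,-0.025,0],[0,0,0],[0,0,0.036],[0,0,0.036],[0,0,0],[0,0,0]]' --delta_rot '[[0,0,0.03],[0,0,0.03],[0,0,0.03],[0,0,0.03],[0,0,0.03],[0,0,0.03],[0,0,0.03],[0,0,0.04],[0,0,0.03],[0,0,0],[0,0,0],[0,0,0],[0,0,0],[0,0,0],[0,0,0]]' --hand '[1,1,1,1,1,1,1,1,1,1,1,1,1,1,1]'

```text
clock: 30.65
eef_pos: [0.5004, 0.2061, 0.2656]
orientation: [3.14, 0.003, 0.056]
wrist_force: [0.2, 0.6, -3.3]
opening: 0.157
finger_force: 45.0
```

```bash
python3 t.py; python3 - <<'E'
from h import *
s=snap('side')
for n in ['basket_grip','basket_lip']:print(n,[(np.round(d['location'],3).tolist(),round(d['score'],2)) for d in place_of(n,s)[:7]])
p,R=plan([((.5015,.207,.156),down(.055),.025)])
E
```

```text
30.65 [0.50036686 0.2060592  0.26559436] [3.14023732e+00 3.05185182e-03 5.56557075e-02] [-0.12  0.28 -0.47  1.82  0.14  1.08 -2.15] [ 0.24226285  0.58639372 -3.25786351] 0.15723340355660112
side medallion [([0.441, -0.242, 0.012], 0.68)]
side plaque [([0.445, -0.246, 0.008], 0.49), ([0.508, 0.097, 0.188], 0.41), ([0.507, 0.188, 0.002], 0.18)]
top medallion [([0.446, -0.235, 0.013], 0.8)]
top plaque [([0.448, -0.244, 0.012], 0.43)]
basket_grip [([0.503, 0.209, 0.26], 0.87)]
basket_lip [([0.511, 0.101, 0.191], 0.63)]
5 rows; end [0.5013 0.2067 0.1562]
dp [[0.0, 0.0, 0.03], [0.0, 0.0, 0.03], [0.0, 0.0, 0.029], [0.0, 0.0, 0.03], [0.0, 0.001, 0.029]]
rot [[0.0, 0.0, 0.0], [0.0, 0.0, 0.0], [0.0, 0.0, 0.0], [0.0, -0.01, 0.01], [0.0, 0.0, 0.0]]
```

Emit:
drive_tool --dp '[[0,0,0.03],[0,0,0.03],[0,0,0.03],[0,0,0.03],[0,0,0.02],[0,0,0.008],[0,0,0],[0,0,0]]' --delta_rot '[[0,0,0],[0,0,0],[0,0,0],[0,0,0],[0,0,0],[0,0,0],[0,0,0],[0,0,0]]' --hand '[1,1,1,1,1,1,1,1]'

```text
clock: 31.77
eef_pos: [0.5015, 0.2074, 0.156]
orientation: [-3.141, -0.001, 0.056]
wrist_force: [-0.6, -0.1, -2.4]
opening: 0.154
finger_force: 45.0
```

```bash
python3 - <<'E'
from h import *
print({k:np.round(v,3) for k,v in obs()[3].items()})
s=snap('side')
for n in ['basket_grip','basket_lip']:print(n,[(np.round(d['location'],3).tolist(),round(d['score'],2)) for d in place_of(n,s)[:7]])
E
```

```text
{'clock': np.float64(31.767), 'joints': array([-0.152,  0.402, -0.44 ,  1.933,  0.224,  0.852, -2.224]), 'qd': array([ 0.001, -0.004, -0.009,  0.009, -0.005, -0.002,  0.001]), 'joint_efforts': array([ 1.4700e-01, -4.8432e+01, -3.7590e+00, -2.3605e+01,  1.1900e-01,
       -7.5000e-02, -1.1000e-02]), 'eef_pos': array([0.502, 0.207, 0.156]), 'orientation': array([-3.141e+00, -1.000e-03,  5.600e-02]), 'wrist_force': array([-0.595, -0.094, -2.351]), 'torque': array([ 0.068,  0.014, -0.014]), 'finger_force': np.float64(44.999), 'opening': np.float64(0.154)}
basket_grip [([0.502, 0.208, 0.151], 0.97), ([0.527, 0.215, 0.036], 0.38)]
basket_lip [([0.506, 0.102, 0.08], 0.93), ([0.5, 0.209, 0.153], 0.6)]
```

Emit:
drive_tool --dp '[[0,0,0.002],[0,0,0],[0,0,0],[0,0,0],[0,0,0],[0,0,0],[0,0,-0.02],[0,0,-0.04],[0,0,-0.045],[0,0,-0.045],[0,0,-0.045],[0,0,-0.02],[0,0,0],[0,0,0]]' --delta_rot '[[0,0,0],[0,0,0],[0,0,0],[0,0,0],[0,0,0],[0,0,0],[0,0,0],[0,0,0],[0,0,0],[0,0,0],[0,0,0],[0,0,0],[0,0,0],[0,0,0]]' --hand '[1,1,0.5,0.5,0.5,0.5,0.5,0.5,0.5,0.5,0.5,0.5,0.5,0.5]'

```text
clock: 33.08
eef_pos: [0.5011, 0.2075, 0.3158]
orientation: [-3.141, -0.002, 0.057]
wrist_force: [0.3, -0.4, -0.3]
opening: 0.501
finger_force: 0.0
```

```bash
python3 green.py .072; python3 t.py; python3 - <<'E'
from h import *
for k in('side','top'):
  s=snap(k,'fin_'+k)
  for n in ['basket_grip','basket_lip','basket_floor','lid_handle','mould','mug_mid','ladle']:print(n,[(np.round(d['location'],3).tolist(),round(d['score'],2)) for d in place_of(n,s)[:2]])
a=cv2.imread('pics/fin_side.png');b=cv2.imread('pics/fin_top.png')[220:330,300:420]
c=np.zeros((420,800,3),'uint8');c[:,:560]=a;c[:220,560:]=cv2.resize(b,(240,220));cv2.imwrite('pics/finc.png',c)
E
```

```text
side [234. 301.] 24 [[0.57, 0.164], [0.555, 0.175]]
side [221. 311.] 53 [[0.574, 0.197], [0.559, 0.205]]
side [233. 330.] 44 [[0.529, 0.207], [0.516, 0.215]]
side [251. 367.] 36 [[0.455, 0.235], [0.446, 0.241]]
side [227. 370.] 44 [[0.484, 0.267], [0.473, 0.272]]
wrist [289. 121.] 19 [[0.578, 0.196], [0.577, 0.197]]
wrist [284. 130.] 16 [[0.566, 0.201], [0.566, 0.202]]
wrist [307. 133.] 103 [[0.565, 0.171], [0.565, 0.175]]
wrist [268. 162.] 8 [[0.523, 0.221], [0.527, 0.22]]
wrist [328. 169.] 43 [[0.519, 0.14], [0.524, 0.147]]
wrist [227. 195.] 29 [[0.475, 0.274], [0.483, 0.269]]
wrist [253. 219.] 48 [[0.443, 0.237], [0.454, 0.235]]
top [212. 227.] 17 [[0.567, 0.174], [0.563, 0.167]]
top [222. 243.] 26 [[0.522, 0.143], [0.52, 0.137]]
top [187. 268.] 10 [[0.449, 0.24], [0.449, 0.231]]
33.2333 [0.50018512 0.20685204 0.31358226] [3.14053388e+00 2.37397057e-03 5.67509910e-02] [-0.11  0.23 -0.47  1.76  0.11  1.17 -2.13] [ 0.35608213 -0.89284343 -0.87032669] 0.49998629645667897
side medallion [([0.446, -0.246, 0.012], 0.61)]
side plaque []
top medallion [([0.448, -0.239, 0.015], 0.58)]
top plaque [([0.446, -0.244, 0.013], 0.43)]
basket_grip [([0.502, 0.205, 0.148], 0.77)]
basket_lip [([0.51, 0.098, 0.079], 0.68)]
basket_floor [([0.507, 0.212, 0.072], 0.82), ([0.443, -0.244, 0.015], 0.75)]
lid_handle [([0.672, 0.166, 0.347], 0.79), ([0.508, 0.099, 0.079], 0.26)]
mould [([0.442, -0.02, -0.0], 0.69), ([0.743, -0.173, -0.0], 0.67)]
mug_mid []
ladle [([0.745, -0.174, -0.001], 0.61)]
basket_grip [([0.5, 0.209, 0.15], 0.73), ([0.791, -0.001, 0.047], 0.2)]
basket_lip [([0.506, 0.101, 0.081], 0.72)]
basket_floor [([0.5, 0.209, 0.068], 0.63)]
lid_handle [([0.67, 0.164, 0.345], 0.76)]
mould []
mug_mid [([0.788, -0.001, 0.048], 0.98)]
ladle [([0.742, -0.171, 0.003], 0.95)]
```

View pics/finc.png

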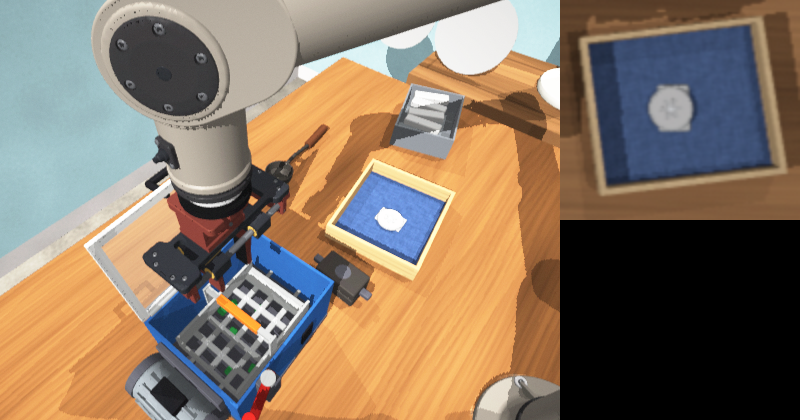

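The medallion rests on the plaque inside the tray (390,219). The basket is level on its rods, the lid is open and the latch is swung clear.

```bash
python3 -c "
from h import *
print(ctrl.job_done())"
```

```text
the job is handed in; nothing more can be done
None
```

The job is handed in, and I saw no verdict. By the last pictures, all six media are on the tub floor, both castings are in the tray (the medallion on top of the plaque), and the empty basket is back level on its rods. The lid and latch are open, and the mould, mug and ladle are undisturbed.

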